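Set the reagent station: bottles to their colour-coded spill cups, pipette to its cradle

ROBOT

A 6-joint arm with a two-finger parallel gripper is mounted at the origin on a cart in front of the work surface, level with it; the furniture and walls round the work are solid. World frame = base frame: x ahead of the robot, y to its left, z up, the work surface at z = 0. Lengths are in m, angles in degrees, forces in N, time in s.
With the tool pointing down it reaches from about 0.325 to 0.9 m from the base axis. Payload 6.1 kg.
Tool frame: the origin (TCP) lies at the centre of the arm's flange, where the gripper is bolted on; the fingertips stand 182 mm ahead of it and the grasp point (between the pads) lies 164 mm ahead of it; z points along the fingers, y is the line along which they close (so a half turn about z gives the same grasp; the last joint's range is limited). The gripper opens to 87 mm and grips with 3 to 60 N. Pads are 19 mm wide; open, the fingers measure 117 mm over their backs; the gripper's body (75 mm by 190 mm) begins 51 mm behind the grasp point.
Start: joints at [68.692, 12.628, 87.462, -0, 79.91, -7.225], TCP at [0.152, 0.606, 0.405] pointing down, gripper open.
Joint ranges: [-170.65, 170.65], [-52.31, 119.04], [5.05, 147.46], [-71.25, 251.25], [11.57, 151.72], [-153.62, 153.62]. Speed limits (degrees/s): [147.25, 147.25, 172.46, 180, 180, 180].

INTERFACE

Orientations are given as a 3x3 rotation matrix whose columns are the frame's x, y, z axes.
In Python, from station import env gives the robot as it stands.
- The arm moves only by the tool move_arm, never from a script. Its arguments are lists of equal length, an entry for each row: "claw": the opening, from 0 (shut) to 1 (fully open); "travel": the shift along the tool's x, y, z in m, a list of three; "roll": the turn about the tool's z in degrees. In form: {"claw": [claw, ...], "travel": [[tx, ty, tz], ...], "roll": [roll, ...]}. A call has 1 to 20 rows; each row shifts and turns the commanded pose from where the row before left it, along the tool's axes as they then stand; what a row does not reach is not made up. A row lasts 1/8 s, in which the tool goes at most 62.5 mm and 10.7 degrees, less where a joint would pass 70% of its speed; a pose out of reach is approached as far as the arm can. A call with a gripper value outside its range is refused whole. The fingers move at their own pace and stop on an object; "squeeze" is the grip in N (left out, the last holds). Time passes only in rows, so rows that do not move let the fingers close. It gives the time, the measured TCP pose, the force, the opening and the grip force at its end, in the units of the state.
- env.observe(): the state, without advancing time (a new reading comes with each control period).
- env.camera(name): name is "side" or "top" or "wrist"; returns the picture (400x640x3 uint8, red, green, blue); there is no depth.
- env.camera_info(name): a dict with "fx", "fy", "cx", "cy" (pixels), "position" and "attitude" of the camera in the world. Camera axes: x right, y down, z forward; pixel columns grow to the right and rows downward; lengths in m; the calibration is good to about 2 mm. A picture is of the moment at which its call begins: read the wrist's pose just before it. camera_info takes no time and is no camera call; for the wrist camera it gives the pose at the moment of the call.
- env.sign_off(): hands the job in; it is judged then, once.
The state is a dict: "time_s": time; "joint_pos": joint angles; "qd": joint speeds; "tau": joint torques, N m; "tool_pos": TCP position; "eef_rot": TCP orientation; "force": force on the tool from outside, world axes, zero at the start; "ft_torque": the same for the moment, N m; "width": opening from 0.0 (shut) to 1.0 (fully open); "gripper_force": force on a finger pad.
Only numpy, scipy, OpenCV 4.12 (cv2) and the standard library are available. Lean on these libraries where they do the work, as an engineer would, in place of code of your own. Each camera call takes 0.05 s, during which the arm holds its last target. There are 200 camera calls.

TASK

Get the bench ready for the next run: stand each reagent bottle in the spill cup of its colour (the red-capped bottle in the red cup, the blue-capped one in the blue cup, the small white-capped one with the yellow band in the yellow cup), and lay the pipette in its white cradle, handle in the wide saddle and thin shaft in the narrow fork. Set each thing down gently and fully seated rather than dropping it, let go of it, and leave the two glass vials standing where they are.

Things in the scene. Friction and masses are not known exactly. Their poses are not given: they have to be found in the camera images.
- red_bottle: White plastic reagent bottle with a red cap and red band, 55 mm across, 113 mm tall, standing upright. Origin: centre of the underside, z up. Loose, about 200 g. Body 55 mm across up to z = 82 mm; screw cap 36 mm across from z = 82 to 113 mm. Take it by the cap (fingertips above the cap's foot) or round the body.
- blue_bottle: White plastic reagent bottle with a blue cap and blue band, 57 mm across, 123 mm tall, standing upright. Origin: centre of the underside, z up. Loose, about 220 g. Body 57 mm across up to z = 89 mm; screw cap 37 mm across from z = 89 to 123 mm. Take it by the cap (fingertips above the cap's foot) or round the body.
- small_bottle: Small white plastic reagent bottle with a white cap and a yellow band, 45 mm across, 90 mm tall, standing upright. Origin: centre of the underside, z up. Loose, about 80 g. Body 45 mm across up to z = 65 mm; screw cap 33 mm across from z = 65 to 90 mm. Take it by the cap (fingertips above the cap's foot) or round the body.
- pipette: White micropipette, blue button at the rear, grey shaft, 251 mm long, lying along its y axis, loose, 85 g. Handle 26 mm wide (x -12 to 13), 28 mm high, from y = -27 to +98 mm; thin shaft (8 mm wide, 9 to 18 mm above the handle's underside) from there to the tip at y = -124 mm. Centre of mass near y = +27 mm: grip there across x. Origin: mid-length, at the handle's underside; z up.
- red_cup: Spill cup fixed to the bench, for the red-capped bottle: grey 92 mm square foot, 6 mm high, with a low round red collar, inner diameter 73 mm, wall 4 mm, flared rim 26 mm above the bench. Inside, the bottle stands on the floor 6 mm above the bench. Origin: on the collar's axis at bench height; z up.
- blue_cup: Spill cup fixed to the bench, for the blue-capped bottle: grey 92 mm square foot, 6 mm high, with a low round blue collar, inner diameter 73 mm, wall 4 mm, flared rim 26 mm above the bench. Inside, the bottle stands on the floor 6 mm above the bench. Origin: on the collar's axis at bench height; z up.
- yellow_cup: Spill cup fixed to the bench, for the small bottle with the yellow band: grey 92 mm square foot, 6 mm high, with a low round yellow collar, inner diameter 61 mm, wall 4 mm, flared rim 26 mm above the bench. Inside, the bottle stands on the floor 6 mm above the bench. Origin: on the collar's axis at bench height; z up.
- cradle: White fixed rest, its y axis within 0.4 rad of the pipette's. Bar 50 mm wide, 6 mm high; at y 63 to 87 mm a saddle for the handle (gap 37, floor z 20, top z 39 mm), at y -62 to -48 mm a fork for the shaft (gap 20, floor z 28.5, top z 44 mm), mouths flared; finger room between. Origin: middle line, bench height. Seated, the pipette has the cradle's axes and its origin is 20 mm above this one.
- vial_a: Glass sample vial with white cap, 27 mm across, 61 mm tall, standing loose on the bench; not part of the job and easily knocked over. Origin: centre of its underside; z up. Fixed obstacles of the room to go round: a row of books to the right, up to 280 mm tall (x over 0.52, y from -0.22 to -0.50 m), and a window sill 200 mm above the bench behind x = 0.74 m.
- vial_b: Glass sample vial with white cap, 27 mm across, 61 mm tall, standing loose on the bench; not part of the job and easily knocked over. Origin: centre of its underside; z up.
Mind the look-alikes: they are no part of the job. What is shaped like the small_bottle but orange or purple is not meant.

How it is judged (in metres and radians):
At the end, for the whole second after the job is handed in: Each bottle stands upright (0.1 rad) on the floor of its own colour's cup, within 11 mm of its axis; the pipette lies seated in the cradle, shaft in the fork (12 mm across, 16 mm along, 5 mm in height, 0.15 rad); all released and at rest (horizontal distance between red_bottle and red_cup below 0.011 m and z of red_bottle in the frame of red_cup between 0.002 and 0.01 m and angle between each of red_bottle, blue_bottle, small_bottle's own z axis and vertical below 0.1 rad and horizontal distance between blue_bottle and blue_cup below 0.011 m and z of blue_bottle in the frame of blue_cup between 0.002 and 0.01 m and horizontal distance between small_bottle and yellow_cup below 0.011 m and z of small_bottle in the frame of yellow_cup between 0.002 and 0.01 m and x of pipette in the frame of cradle between -0.012 and 0.012 m and y of pipette in the frame of cradle between -0.016 and 0.016 m and z of pipette in the frame of cradle between 0.015 and 0.025 m and angle between the y axis of pipette and the y axis of cradle, either way round below 0.15 rad and angle between the z axis of pipette and the z axis of cradle, either way round below 0.15 rad and linear speed of each of red_bottle, blue_bottle, small_bottle, pipette below 0.02 m/s); the robot touches nothing.
It fails at once if the red_bottle is dropped or slammed into its cup (faster than 0.5 m/s within 30 mm of the cup's floor) (horizontal distance between red_bottle and red_cup below 0.02 m and z of red_bottle in the frame of red_cup below 0.036 m and linear speed of red_bottle above 0.5 m/s).
It fails at once if the blue_bottle is dropped or slammed into its cup (faster than 0.5 m/s within 30 mm of the cup's floor) (horizontal distance between blue_bottle and blue_cup below 0.02 m and z of blue_bottle in the frame of blue_cup below 0.036 m and linear speed of blue_bottle above 0.5 m/s).
It fails at once if the small_bottle is dropped or slammed into its cup (faster than 0.5 m/s within 30 mm of the cup's floor) (horizontal distance between small_bottle and yellow_cup below 0.02 m and z of small_bottle in the frame of yellow_cup below 0.036 m and linear speed of small_bottle above 0.5 m/s).
It fails at once if the pipette is dropped or slammed into its cradle (faster than 0.5 m/s within 30 mm of its seat) (horizontal distance between pipette and cradle below 0.03 m and z of pipette in the frame of cradle below 0.05 m and linear speed of pipette above 0.5 m/s).
It fails at once if a glass vial is knocked over or pushed more than 30 mm (angle between any of vial_a, vial_b's own z axis and vertical above 0.5 rad or distance of any of vial_a, vial_b from where it was at the start of the episode above 0.03 m).
It also fails if it takes over 125 s, if anything falls off the work surface, if the arm or the gripper's body presses on something with over 40 N, if the wrist force passes 120 N, or if a joint passes its speed limit or range.

## Working session

There is one attempt and no reset: what is moved stays moved. The work goes in short steps, Python scripts to look and compute and a tool call to move; the robot and the scene stay as the last step left them, time stands still between calls to the robot, and variables do not carry over. Pictures are saved under pics/ and viewed, at most 14 in all, crops included, and the job is handed in when it is done.

Besides the shell and the picture viewer there is one more tool, called after "Request:" by a JSON object that holds its "name" and its "arguments". move_arm: Moves the arm, as the interface text tells. Its arguments: {"type":"object","properties":{"claw":{"type":"array","items":{"type":"number"}},"travel":{"type":"array","items":{"type":"array","items":{"type":"number"}}},"roll":{"type":"array","items":{"type":"number"}},"squeeze":{"type":"number"}},"required":["claw","travel","roll"]}

```bash
ls; mkdir -p pics; python3 - <<'E'
from station import env
import cv2
s=env.observe();print(s)
for n in ("top","side"):
    print(n,env.camera_info(n)); cv2.imwrite(f"pics/{n}0.png",env.camera(n)[:,:,::-1])
print(env.camera_info("wrist"))
E
```

```text
pics
{'time_s': 0.0, 'joint_pos': array([ 6.86942543e+01,  1.26756733e+01,  8.75259579e+01,  1.33353707e-04,
        7.99107375e+01, -7.22560243e+00]), 'qd': array([-0.00625558, -0.04915662,  0.01531035,  0.00448358, -0.04745771,
        0.04500631]), 'tau': array([-1.52063036e-03, -4.94632316e+01, -3.87359512e+01,  6.96848589e-02,
        5.74503571e-02, -1.16250708e-04]), 'tool_pos': array([0.15195952, 0.6059651 , 0.40363047]), 'eef_rot': array([[-9.69956197e-01,  2.43278575e-01, -7.14727279e-04],
       [ 2.43279497e-01,  9.69954510e-01, -1.82633104e-03],
       [ 2.48945736e-04, -1.94533960e-03, -9.99998077e-01]]), 'force': array([ 0.0221084 , -0.18757381,  0.30375846]), 'ft_torque': array([ 0.01102941,  0.04313015, -0.03785881]), 'gripper_force': 0.0, 'width': 0.9997253636996645}
top {'fx': 378.0522859001027, 'fy': 378.0522859001027, 'cx': 326.3009319287242, 'cy': 203.24770095113922, 'position': array([ 0.30260652, -0.04649847,  1.29370931]), 'attitude': array([[-0.02304896, -0.98680679,  0.16025325],
       [-0.999684  ,  0.02114125, -0.0135994 ],
       [ 0.01003203, -0.16051607, -0.98698224]])}
side {'fx': 446.13625009483627, 'fy': 446.13625009483627, 'cx': 315.7539806987001, 'cy': 197.78587125600114, 'position': array([0.38551883, 0.97711471, 0.74049815]), 'attitude': array([[-0.99520797, -0.06730096,  0.07093434],
       [-0.09634562,  0.55109199, -0.82886377],
       [ 0.01669198, -0.83172604, -0.55493529]])}
{'fx': 342.7327699218393, 'fy': 342.7327699218393, 'cx': 318.6232898662218, 'cy': 198.1082229956918, 'position': array([0.07810055, 0.62367419, 0.38347531]), 'attitude': array([[ 0.24339921,  0.93273357,  0.26601675],
       [ 0.96992382, -0.23345848, -0.06888334],
       [-0.00214594,  0.27478214, -0.96150412]])}
```

View pics/top0.png

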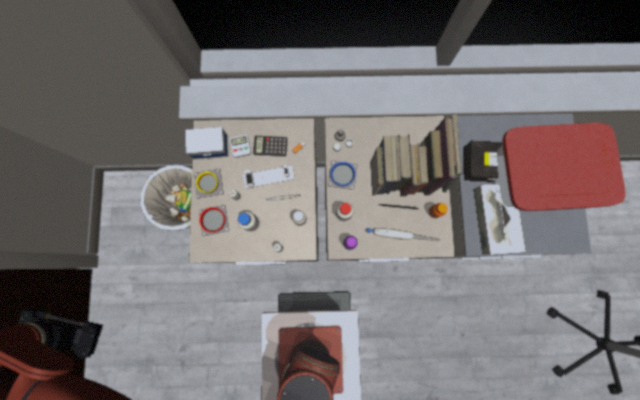

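View pics/side0.png

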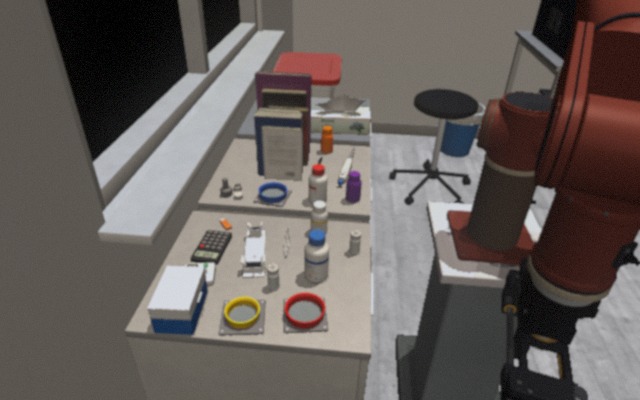

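Top view: red cup (213,219), yellow cup (207,182), blue cup (342,174), cradle (268,177), blue bottle (247,219), red bottle (344,210), small bottle (298,216), pipette (367,231)–(437,240), vials (235,195) and (278,246). The look-alikes are purple (351,242) and orange (438,210). Small bottle candidates: (298,216) is white-capped, so it fits; the purple and orange ones do not.

```bash
cat > h.py <<'E'
import numpy as np, cv2
from station import env
def ray(info,uv,z):
    R=np.array(info['attitude']);p=np.array(info['position'])
    d=R@np.array([(uv[0]-info['cx'])/info['fx'],(uv[1]-info['cy'])/info['fy'],1])
    return p+d*(z-p[2])/d[2]
def proj(info,P):
    c=np.array(info['attitude']).T@(np.array(P)-info['position'])
    return np.array([info['fx']*c[0]/c[2]+info['cx'],info['fy']*c[1]/c[2]+info['cy']])
def snap(n):
    i=env.camera_info(n); return i,env.camera(n)[:,:,::-1].copy()
def mask(im,col):
    h=cv2.cvtColor(im,cv2.COLOR_BGR2HSV)
    r={'red':[(0,8),(172,180)],'blue':[(100,125)],'yellow':[(22,34)]}[col]
    return sum(cv2.inRange(h,(a,110,50),(b,255,255)) for a,b in r)
E
python3 - <<'E'
from h import *
i=env.camera_info('top');im=cv2.imread('pics/top0.png')
for n,uv,z in [('redcup',(213,219),.026),('yelcup',(207,182),.026),('bluecup',(342,174),.026),('bluebot',(247,217),.123),('redbot',(344,208),.113),('small',(298,214),.09),('vial1',(235,194),.061),('vial2',(278,245),.061),('purple',(351,241),.09),('orange',(438,208),.09),('pipbutton',(367,231),.014),('piptip',(437,240),.014),('cradleL',(246,182),.02),('cradleR',(293,173),.02)]:
    print(n,ray(i,uv,z).round(3))
cv2.imwrite('pics/top1.png',cv2.resize(im[120:262,185:455],(800,421),interpolation=cv2.INTER_CUBIC))
E
```

```text
redcup [0.463 0.318 0.026]
yelcup [0.591 0.342 0.026]
bluecup [ 0.609 -0.12   0.026]
bluebot [0.455 0.185 0.123]
redbot [ 0.478 -0.118  0.113]
small [0.465 0.029 0.09 ]
vial1 [0.54  0.238 0.061]
vial2 [0.369 0.096 0.061]
purple [ 0.375 -0.139  0.09 ]
orange [ 0.475 -0.423  0.09 ]
pipbutton [ 0.412 -0.2    0.014]
piptip [ 0.376 -0.436  0.014]
cradleL [0.589 0.21  0.02 ]
cradleR [0.618 0.049 0.02 ]
```

View pics/top1.png

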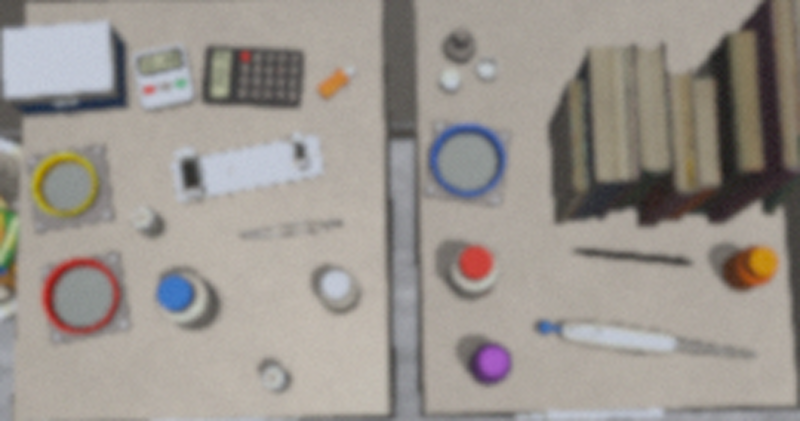

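Request:
{"name": "move_arm", "arguments": {"claw": [1,1,1,1,1,1,1,1,1,1,1,1,1,1,1,1,1,1], "travel": [[0,0,0],[0,0,0],[-0.0216,-0.0301,0],[-0.0216,-0.0301,0],[-0.0216,-0.0301,0],[-0.0216,-0.0301,0],[-0.0216,-0.0301,0],[-0.0216,-0.0301,0],[-0.0216,-0.0301,0],[-0.0216,-0.0301,0],[-0.0216,-0.0301,0],[-0.0216,-0.0301,0],[-0.0216,-0.0301,0],[-0.0216,-0.0301,0],[-0.0216,-0.0301,0],[-0.0216,-0.0301,0],[0,0,0],[0,0,0]], "roll": [-7.04,-7.04,0,0,0,0,0,0,0,0,0,0,0,0,0,0,0,0], "squeeze": 20}}

```text
time_s: 2.35
tool_pos: [0.4542, 0.1849, 0.4044]
eef_rot: [[-1.0, 0.001, -0.001], [0.001, 1.0, 0.0], [0.001, 0.0, -1.0]]
force: [0.0, 0.3, -0.0]
width: 0.997
gripper_force: 0.0
```

```bash
python3 - <<'E'
from h import *
s=env.observe();print(s['tool_pos'],s['eef_rot'].round(4),s['time_s'])
i,im=snap('wrist');cv2.imwrite('pics/w1.png',im)
E
```

```text
[0.45416676 0.18494096 0.40436045] [[-1.e+00  6.e-04 -1.e-03]
 [ 6.e-04  1.e+00  3.e-04]
 [ 1.e-03  3.e-04 -1.e+00]] 2.35
```

View pics/w1.png

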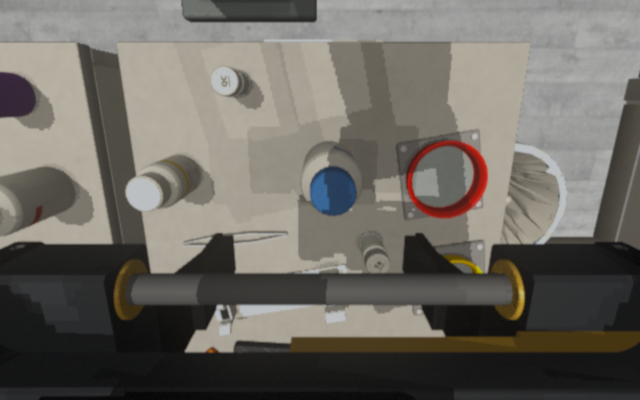

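Wrist view: blue cap (333,190), red collar (446,178), vial cap (376,262), small bottle with yellow band (145,193), second vial (228,82), cradle's saddle partly visible near (330,310).

```bash
cat >> h.py <<'E'
def circ(info,im,col,z,roi,top=False):
    """rectify to plane z at 1 mm/px, ellipse-fit the outline of the largest blob of the colour"""
    m=np.zeros(im.shape[:2],np.uint8);x0,y0,x1,y1=roi;m[y0:y1,x0:x1]=mask(im,col)[y0:y1,x0:x1]
    cs=max(cv2.findContours(m,cv2.RETR_EXTERNAL,cv2.CHAIN_APPROX_NONE)[0],key=cv2.contourArea)
    P=np.array([ray(info,q[0],z)[:2] for q in cs],np.float32)
    e=cv2.fitEllipse(P*1000); c,r=cv2.minEnclosingCircle(P*1000)
    return np.round(e[0],1),np.round(e[1],1),np.round(c,1),round(r*2,1)
E
python3 - <<'E'
from h import *
# wrist pose unchanged since w1
i=env.camera_info('wrist');im=cv2.imread('pics/w1.png')
print('bluecap',circ(i,im,'blue',.123,(290,140,380,225)), ray(i,(333,190),.123))
print('redcup',circ(i,im,'red',.026,(390,120,500,232)))
t=env.camera_info('top');im=cv2.imread('pics/top0.png')
for n,c,z,r in [('bluecap','blue',.123,(232,205,262,232)),('redcup','red',.026,(195,200,232,238)),('yel','yellow',.026,(190,165,222,198)),('bluecup','blue',.026,(325,157,360,192)),('redcap','red',.113,(330,198,358,222))]:
    print(n,circ(t,im,c,z,r))
for n,uv,z in [('small',(146,193),.09),('vial1',(376,264),.061),('vial2',(226,81),.061)]: print(n,ray(i,uv,z).round(3))
E
```

```text
bluecap (array([446.8, 195.6]), array([35. , 37.4]), array([446.7, 195.5]), 38.1) [0.44563562 0.19593389 0.123     ]
redcup (array([459.5, 321.4]), array([84.3, 87.5]), array([459.3, 321.1]), 88.6)
bluecap (array([450.5, 195.1]), array([31.1, 33.4]), array([450.7, 195.2]), 35.5)
redcup (array([462.5, 322.7]), array([82.3, 83.6]), array([461.6, 322.5]), 86.6)
yel (array([591.2, 343.7]), array([70.4, 73.6]), array([590.8, 343.7]), 75.5)
bluecup (array([ 610.1, -122.1]), array([78.1, 79.9]), array([ 613.2, -121.7]), 81.5)
redcap (array([ 477.7, -121.4]), array([32.4, 32.7]), array([ 477.8, -121.4]), 34.3)
small [0.457 0.031 0.09 ]
vial1 [0.541 0.244 0.061]
vial2 [0.361 0.102 0.061]
```

Request:
{"name": "move_arm", "arguments": {"claw": [1,1,1,1,1,1,1,1,1,1,1,1,1,1,1,1], "travel": [[0,0,0],[0,0,0],[0,0,0],[0,0,0],[0,0,0],[0,0,0],[0,0,0],[0,0,0],[0,0,0],[0.011,-0.007,0],[0,0,0.03],[0,0,0.03],[0,0,0.03],[0,0,0.02],[0,0,0.02],[0,0,0]], "roll": [10,10,10,10,10,10,10,10,10,0,0,0,0,0,0,0]}}

```text
time_s: 4.4
tool_pos: [0.4459, 0.1966, 0.2732]
eef_rot: [[-0.004, 1.0, -0.004], [1.0, 0.004, -0.001], [-0.001, -0.004, -1.0]]
force: [-0.3, -0.3, 0.5]
width: 1.002
gripper_force: 0.0
```

Request:
{"name": "move_arm", "arguments": {"claw": [0.3,0.3,0.3,0.3,0.3,0.3,0.3,0.3], "travel": [[0,0,0],[0,0,0],[0,0,0],[0,0,0],[0,0,0],[0,0,0],[0,0,0],[0,0,0]], "roll": [0,0,0,0,0,0,0,0], "squeeze": 20}}

```text
time_s: 5.4
tool_pos: [0.4476, 0.1958, 0.2749]
eef_rot: [[0.0, 1.0, 0.0], [1.0, -0.0, 0.0], [0.0, 0.0, -1.0]]
force: [0.4, 0.8, -0.5]
width: 0.426
gripper_force: 19.9
```

Request:
{"name": "move_arm", "arguments": {"claw": [0.3,0.3,0.3,0.3,0.3,0.3,0.3,0.3,0.3,0.3,0.3,0.3,0.3,0.3,0.3,0.3,0.3,0.3,0.3], "travel": [[0,0,-0.015],[0,0,-0.025],[0,0,-0.03],[0,0,-0.03],[0,0,-0.03],[-0.01,0.005,0],[-0.025,0.013,0],[-0.031,0.016,0],[-0.031,0.016,0],[-0.031,0.016,0],[-0.031,0.016,0],[-0.031,0.016,0],[-0.031,0.016,0],[-0.031,0.016,0],[-0.031,0.016,0],[-0.025,0.012,0],[-0.01,0.005,0],[0,0,0],[0,0,0]], "roll": [0,0,0,0,0,0,0,0,0,0,0,0,0,0,0,0,0,0,0]}}

```text
time_s: 7.78
tool_pos: [0.6101, -0.1214, 0.4042]
eef_rot: [[-0.001, 1.0, -0.001], [1.0, 0.001, 0.001], [0.001, -0.001, -1.0]]
force: [-0.4, 0.3, -2.7]
width: 0.426
gripper_force: 19.9
```

```bash
python3 - <<'E'
from h import *
s=env.observe();print(s['tool_pos'],s['width'])
i,im=snap('wrist');cv2.imwrite('pics/w2.png',im)
E
```

```text
[ 0.61005588 -0.1214081   0.40420742] 0.4258901221170163
```

View pics/w2.png

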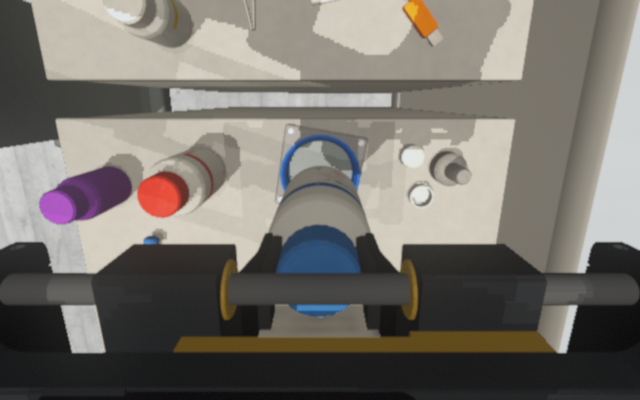

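Blue collar's far half is visible (centre about (321,172)), bottle held in line with it; red cap at (162,195), purple look-alike at (60,205).

```bash
python3 - <<'E'
from h import *
from scipy.optimize import least_squares
i=env.camera_info('wrist');im=cv2.imread('pics/w2.png')
m=mask(im,'blue');m[:,:270]=0;m[:,375:]=0;m[:120]=0;m[178:]=0
h=cv2.convexHull(cv2.findNonZero(m))[:,0];h=h[h[:,1]<175]
P=np.array([ray(i,q,.026)[:2] for q in h])*1000
f=least_squares(lambda p:np.hypot(P[:,0]-p[0],P[:,1]-p[1])-p[2],[610,-120,42],loss='soft_l1')
print(f.x,abs(f.fun).max(),len(P))
print('redcap',circ(i,im,'red',.113,(120,160,195,225)))
E
```

```text
[ 610.04481677 -123.4169551    42.13226343] 0.25018392045620885 21
redcap (array([ 480.6, -121.1]), array([35. , 43.3]), array([ 480.8, -120.8]), 43.3)
```

Request:
{"name": "move_arm", "arguments": {"claw": [0.3,0.3,0.3,0.3,0.3,0.3,0.3,0.3,0.3,0.3,0.3,0.3], "travel": [[-0.002,0,0],[0,0,0.02],[0,0,0.025],[0,0,0.025],[0,0,0.02],[0,0,0.01],[0,0,0.008],[0,0,0.006],[0,0,0.005],[0,0,0.003],[0,0,0.001],[0,0,0]], "roll": [0,0,0,0,0,0,0,0,0,0,0,0]}}

```text
time_s: 9.32
tool_pos: [0.6105, -0.1242, 0.2819]
eef_rot: [[0.0, 1.0, 0.0], [1.0, -0.0, -0.0], [-0.0, 0.0, -1.0]]
force: [-0.3, -0.3, -2.8]
width: 0.421
gripper_force: 19.9
```

Request:
{"name": "move_arm", "arguments": {"claw": [0.3,0.3,0.3,0.3], "travel": [[0,0,0.001],[0,0,0],[0,0,0.0005],[0,0,0]], "roll": [0,0,0,0]}}

```text
time_s: 9.82
tool_pos: [0.6106, -0.1243, 0.2808]
eef_rot: [[0.0, 1.0, 0.001], [1.0, -0.0, -0.0], [-0.0, 0.001, -1.0]]
force: [-0.6, -0.2, 1.3]
width: 0.424
gripper_force: 19.9
```

Request:
{"name": "move_arm", "arguments": {"claw": [0.6,1,1,1,1,1,1,1,1,1,1,1,1,1,1,1], "travel": [[0,0,0],[0,0,0],[0,0,0],[0,0,-0.02],[0,0,-0.04],[0,0,-0.04],[0,0,-0.02],[0,-0.02,0],[0,-0.035,0],[0.003,-0.04,0],[0,-0.035,0],[0,-0.0015,0],[0,0,0.03],[0,0,0.03],[0,0,0],[0,0,0]], "roll": [0,0,0,0,0,0,0,0,0,0,0,0,0,0,0,0]}}

```text
time_s: 11.82
tool_pos: [0.4797, -0.1214, 0.3413]
eef_rot: [[-0.0, 1.0, 0.001], [1.0, 0.0, -0.0], [-0.0, 0.001, -1.0]]
force: [0.3, -1.0, 0.6]
width: 0.999
gripper_force: 0.0
```

```bash
python3 - <<'E'
from h import *
s=env.observe();print(s['tool_pos'],s['width'])
i,im=snap('wrist');cv2.imwrite('pics/w3.png',im)
t,im=snap('top')
print('bluecap',circ(t,im,'blue',.129,(330,155,355,185)));cv2.imwrite('pics/top3.png',im)
E
```

```text
[ 0.47973494 -0.12138     0.34131587] 0.9990899461490121Traceback (most recent call last):
  File "<stdin>", line 5, in <module>
  File "h.py", line 19, in circ
    cs=max(cv2.findContours(m,cv2.RETR_EXTERNAL,cv2.CHAIN_APPROX_NONE)[0],key=cv2.contourArea)
ValueError: max() iterable argument is empty
```

View pics/w3.png

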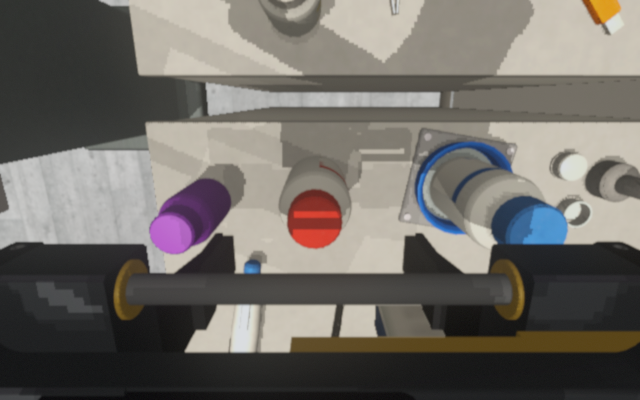

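Blue bottle stands upright in the blue cup (cap (531,223)); red cap (315,219) sits between the fingers; the purple one (175,232) stays clear of the left finger.

```bash
python3 - <<'E'
from h import *
i=env.camera_info('wrist');im=cv2.imread('pics/w3.png')
print('red',circ(i,im,'red',.113,(285,192,345,250)),ray(i,(315,219),.113))
print('blue',circ(i,im,'blue',.129,(492,204,570,246)),ray(i,(532,223),.129))
E
```

```text
red (array([ 476.8, -121.3]), array([34.7, 39.1]), array([ 477.1, -121.1]), 39.7) [ 0.4772805  -0.12063169  0.113     ]
blue (array([ 605.9, -118.9]), array([27.4, 48. ]), array([ 606.8, -120. ]), 47.3) [ 0.60709204 -0.11750489  0.129     ]
```

Request:
{"name": "move_arm", "arguments": {"claw": [1,1,1,1,1,0.3,0.3,0.3,0.3,0.3,0.3,0.3], "travel": [[0,-0.002,0.02],[0,0,0.025],[0,0,0.02],[0,0,0.008],[0,0,0],[0,0,0],[0,0,0],[0,0,0],[0,0,0],[0,0,0],[0,0,0],[0,0,0]], "roll": [0,0,0,0,0,0,0,0,0,0,0,0]}}

```text
time_s: 13.42
tool_pos: [0.477, -0.1212, 0.2672]
eef_rot: [[0.0, 1.0, 0.0], [1.0, -0.0, -0.0], [-0.0, 0.0, -1.0]]
force: [0.5, -0.0, -0.6]
width: 0.409
gripper_force: 20.0
```

Request:
{"name": "move_arm", "arguments": {"claw": [0.3,0.3,0.3,0.3,0.3,0.3,0.3,0.3,0.3,0.3,0.3,0.3,0.3,0.3,0.3,0.3,0.3,0.3,0.3,0.3], "travel": [[0,0,-0.02],[0,0,-0.035],[0,0,-0.04],[0,0,-0.035],[0.012,0,0],[0.025,0,0],[0.034,-0.002,0],[0.034,-0.002,0],[0.034,-0.002,0],[0.034,-0.002,0],[0.034,-0.002,0],[0.034,-0.002,0],[0.034,-0.002,0],[0.034,-0.002,0],[0.034,0,0],[0.034,0,0],[0.034,0,0],[0.022,0,0],[0.01,0,0],[0,0,0]], "roll": [0,0,0,0,0,0,0,0,0,0,0,0,0,0,0,0,0,0,0,0]}}

```text
time_s: 15.92
tool_pos: [0.4608, 0.3219, 0.3965]
eef_rot: [[-0.001, 1.0, -0.001], [1.0, 0.001, -0.001], [-0.001, -0.001, -1.0]]
force: [0.2, -1.2, -2.3]
width: 0.408
gripper_force: 20.0
```

```bash
cat >> h.py <<'E'
from scipy.optimize import least_squares
def ring(i,im,col,roi,r=42):
    m=mask(im,col);k=np.zeros_like(m);x0,y0,x1,y1=roi;k[y0:y1,x0:x1]=m[y0:y1,x0:x1]
    h=cv2.convexHull(cv2.findNonZero(k))[:,0];h=h[h[:,1]<y1-3]
    P=np.array([ray(i,q,.026)[:2] for q in h])*1000
    f=least_squares(lambda p:np.hypot(P[:,0]-p[0],P[:,1]-p[1])-p[2],[*P.mean(0),r],loss='soft_l1')
    return f.x.round(1),abs(f.fun).max().round(2),len(P)
E
python3 - <<'E'
from h import *
s=env.observe();print(s['tool_pos'],s['width'])
i,im=snap('wrist');cv2.imwrite('pics/w4.png',im)
print(ring(i,im,'red',(260,110,385,178)))
print(ring(i,im,'yellow',(400,90,640,215),37))
E
```

```text
[0.46079373 0.32186912 0.39651925] 0.40836505598906814
(array([460.4, 322.6,  42.9]), np.float64(0.21), 18)
(array([589.5, 344.2,  37.1]), np.float64(1.37), 38)
```

View pics/w4.png

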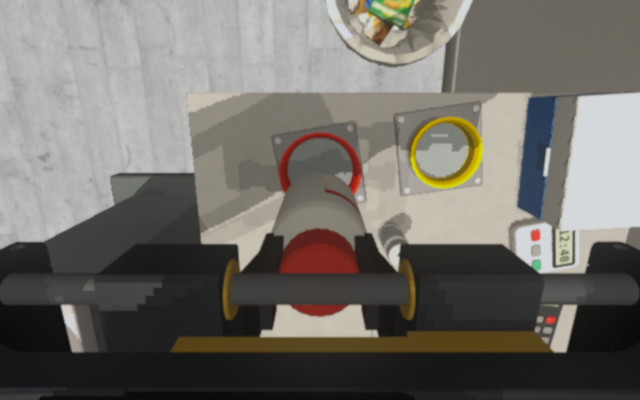

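Red collar centred around (320,170) under the held bottle; yellow collar at (446,152).

Request:
{"name": "move_arm", "arguments": {"claw": [0.3,0.3,0.3,0.3,0.3,0.3,0.3,0.3,0.3,0.3,0.3,0.3,0.3], "travel": [[0.001,0,0.02],[0,0,0.025],[0,0,0.025],[0,0,0.02],[0,0,0.01],[0,0,0.008],[0,0,0.006],[0,0,0.005],[0,0,0.003],[0,0,0.001],[0,0,0],[0,0,0.0005],[0,0,0]], "roll": [0,0,0,0,0,0,0,0,0,0,0,0,0]}}

```text
time_s: 17.6
tool_pos: [0.461, 0.3228, 0.2738]
eef_rot: [[0.0, 1.0, 0.0], [1.0, -0.0, 0.0], [0.0, 0.0, -1.0]]
force: [0.4, 0.2, -3.0]
width: 0.409
gripper_force: 20.0
```

Request:
{"name": "move_arm", "arguments": {"claw": [0.3,0.3,0.3,0.3], "travel": [[0,0,0.001],[0,0,0],[0,0,0.0005],[0,0,0]], "roll": [0,0,0,0]}}

```text
time_s: 18.1
tool_pos: [0.4612, 0.3229, 0.2732]
eef_rot: [[0.0, 1.0, 0.001], [1.0, -0.0, 0.0], [0.0, 0.001, -1.0]]
force: [-1.8, -1.4, 5.6]
width: 0.411
gripper_force: 20.0
```

Request:
{"name": "move_arm", "arguments": {"claw": [0.6,1,1,1,1,1,1,1,1,1,1,1,1,1,1,1,1,1], "travel": [[0,0,0],[0,0,0],[0,0,0],[0,0,-0.02],[0,0,-0.04],[0,0,-0.04],[-0.02,0,0],[-0.04,0,0],[-0.04,0,0],[-0.04,0,0],[-0.04,0,0],[-0.04,0,0],[-0.04,0,0],[-0.03,0,0],[-0.004,0,0.02],[0,0,0.03],[0,0,0],[0,0,0]], "roll": [0,0,0,0,0,0,0,0,0,0,0,0,0,0,0,0,0,0]}}

```text
time_s: 20.35
tool_pos: [0.461, 0.0287, 0.3226]
eef_rot: [[0.0, 1.0, -0.0], [1.0, -0.0, -0.0], [-0.0, -0.0, -1.0]]
force: [0.4, 0.1, -0.6]
width: 0.998
gripper_force: 0.0
```

```bash
python3 - <<'E'
from h import *
s=env.observe();print(s['tool_pos'],s['width'])
i,im=snap('wrist')
print(proj(i,(.46,.03,.09)))
cv2.imwrite('pics/w5.png',im)
t,im=snap('top');cv2.imwrite('pics/top5.png',im)
print('redcap',circ(t,im,'red',.119,(195,200,232,238)))
E
```

```text
[0.46096366 0.02866715 0.322567  ] 0.9981639632475592
[318.2927361 216.7107409]
redcap (array([461.7, 318.8]), array([33.9, 34.5]), array([461.9, 319. ]), 36.7)
```

View pics/w5.png

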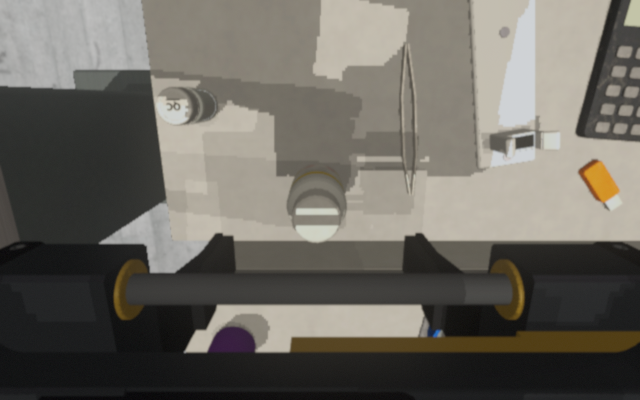

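White-capped, yellow-banded small bottle: cap at (317,217), exactly where predicted; vial at (178,105) clear.

Request:
{"name": "move_arm", "arguments": {"claw": [1,1,1,1,1,0.25,0.25,0.25,0.25,0.25,0.25,0.25,0.25], "travel": [[0.001,-0.001,0.02],[0,0,0.025],[0,0,0.02],[0,0,0.008],[0,0,0],[0,0,0],[0,0,0],[0,0,0],[0,0,0],[0,0,0],[0,0,0],[0,0,0],[0,0,0]], "roll": [0,0,0,0,0,0,0,0,0,0,0,0,0]}}

```text
time_s: 22.08
tool_pos: [0.4599, 0.0298, 0.2492]
eef_rot: [[0.0, 1.0, -0.0], [1.0, -0.0, 0.0], [0.0, -0.0, -1.0]]
force: [-0.8, -0.1, -0.1]
width: 0.373
gripper_force: 20.0
```

Request:
{"name": "move_arm", "arguments": {"claw": [0.25,0.25,0.25,0.25,0.25,0.25,0.25,0.25,0.25,0.25,0.25,0.25,0.25,0.25,0.25,0.25,0.25,0.25], "travel": [[0,0,-0.02],[0,0,-0.04],[0,0,-0.045],[0,0,-0.035],[0.012,0.004,0],[0.025,0.01,0],[0.032,0.0133,0],[0.032,0.0133,0],[0.032,0.0133,0],[0.032,0.0133,0],[0.032,0.0133,0],[0.032,0.0133,0],[0.032,0.0133,0],[0.032,0.0133,0],[0.015,0.007,0],[0.006,0.0026,0],[0,0,0],[0,0,0]], "roll": [0,0,0,0,0,0,0,0,0,0,0,0,0,0,0,0,0,0]}}

```text
time_s: 24.32
tool_pos: [0.5898, 0.3432, 0.3887]
eef_rot: [[0.001, 1.0, -0.001], [1.0, -0.001, -0.001], [-0.001, -0.001, -1.0]]
force: [-0.4, 0.2, -1.2]
width: 0.378
gripper_force: 20.0
```

```bash
python3 - <<'E'
from h import *
s=env.observe();print(s['tool_pos'],s['width'])
i,im=snap('wrist');cv2.imwrite('pics/w6.png',im)
print(ring(i,im,'yellow',(260,110,385,178),37))
E
```

```text
[0.58976256 0.3432411  0.38872829] 0.3784616071360476
(array([590.4, 344.3,  36.7]), np.float64(0.19), 17)
```

View pics/w6.png

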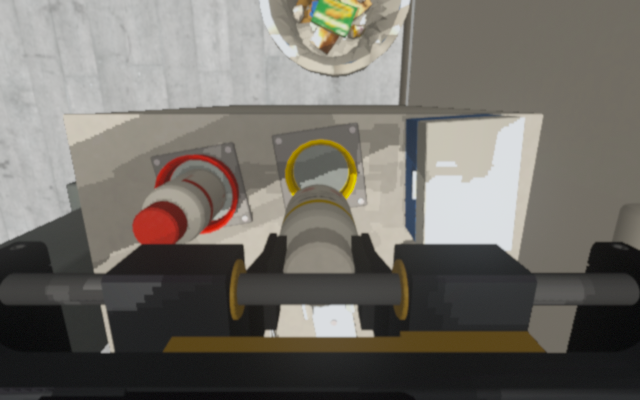

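```bash
python3 - <<'E'
from h import *
i=env.camera_info('wrist')
b=ray(i,(406,200),0);print(b)
for h in (.04,.06,.08,.1,.12,.14): print(h,ray(i,(418,200),h))
E
```

```text
[0.68664398 0.30977689 0.        ]
0.04 [0.68809477 0.32154033 0.04      ]
0.06 [0.68209907 0.32742327 0.06      ]
0.08 [0.67610337 0.3333062  0.08      ]
0.1 [0.67010767 0.33918913 0.1       ]
0.12 [0.66411197 0.34507206 0.12      ]
0.14 [0.65811627 0.350955   0.14      ]
```

Yellow collar (321,172) is right under the held bottle; red bottle stands in its cup at (160,222); box at (470,190) is low and clear of the fingers.

Request:
{"name": "move_arm", "arguments": {"claw": [0.25,0.25,0.25,0.25,0.25,0.25,0.25,0.25,0.25,0.25,0.25,0.25,0.25], "travel": [[0.001,0,0.02],[0,0,0.03],[0,0,0.03],[0,0,0.02],[0,0,0.01],[0,0,0.008],[0,0,0.006],[0,0,0.005],[0,0,0.003],[0,0,0],[0,0,0.001],[0,0,0],[0,0,0]], "roll": [0,0,0,0,0,0,0,0,0,0,0,0,0]}}

```text
time_s: 26.0
tool_pos: [0.59, 0.3448, 0.2564]
eef_rot: [[0.0, 1.0, 0.0], [1.0, -0.0, 0.0], [0.0, 0.0, -1.0]]
force: [-0.2, -0.0, -1.3]
width: 0.37
gripper_force: 20.0
```

Request:
{"name": "move_arm", "arguments": {"claw": [0.25,0.25,0.25,0.25], "travel": [[0,0,0.001],[0,0,0],[0,0,0.0005],[0,0,0]], "roll": [0,0,0,0]}}

```text
time_s: 26.5
tool_pos: [0.59, 0.3449, 0.2552]
eef_rot: [[0.0, 1.0, 0.0], [1.0, -0.0, 0.0], [0.0, 0.0, -1.0]]
force: [-1.2, -0.4, 2.6]
width: 0.372
gripper_force: 20.0
```

Request:
{"name": "move_arm", "arguments": {"claw": [0.6,1,1,1,1,1,1,1,1,1,1,1,1,1,1,1,1], "travel": [[0,0,0],[0,0,0],[0,0,0],[0,0,-0.02],[0,0,-0.04],[0,0,-0.045],[0,0,-0.04],[-0.02,0.01,0],[-0.035,0,0],[-0.035,0,0],[-0.035,0,0],[-0.035,0,0],[-0.035,0,0],[-0.035,0,0],[-0.015,0,0],[0,0,0],[0,0,0]], "roll": [0,0,0,0,0,0,0,0,0,0,0,0,0,0,0,0,0]}}

```text
time_s: 28.62
tool_pos: [0.5999, 0.1006, 0.3997]
eef_rot: [[-0.001, 1.0, -0.0], [1.0, 0.001, 0.001], [0.001, -0.0, -1.0]]
force: [-1.2, 0.3, 0.1]
width: 0.998
gripper_force: 0.0
```

```bash
python3 - <<'E'
from h import *
s=env.observe();print(s['tool_pos'],s['width'])
i,im=snap('wrist')
import pickle;pickle.dump(i,open('w7.pkl','wb'));cv2.imwrite('pics/w7.png',im)
cv2.imwrite('pics/w7c.png',cv2.resize(im[60:260,220:440],(660,600),interpolation=cv2.INTER_CUBIC))
E
```

```text
[0.59991844 0.10061636 0.39971204] 0.9982252361654298
```

View pics/w7c.png

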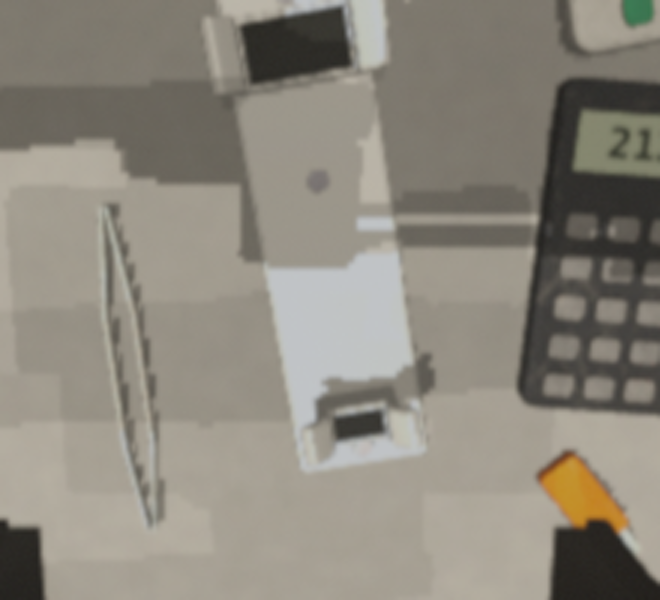

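Cradle: saddle pad at (319,75) and fork pad at (340,201) in full-picture pixels, saddle at the +y end; bar edges left (300,93)–(321,217) and right (345,88)–(361,211).

```bash
python3 - <<'E'
from h import *
import pickle
i=pickle.load(open('w7.pkl','rb'));im=cv2.imread('pics/w7.png')
f=lambda x,y,z:ray(i,(220+x/3-.33,60+y/3-.33),z)
S=np.mean([f(*q,.02) for q in [(241,30),(347,5),(353,68),(249,83)]],0)
F=np.mean([f(*q,.0285) for q in [(332,415),(382,410),(385,434),(336,439)]],0)
print('S',S,'F',F,np.linalg.norm((S-F)[:2]))
u=(S-F)[:2];a=np.arctan2(u[1],u[0]);u/=np.linalg.norm(u)
print('yaw',np.degrees(a),'origin',(S[:2]-.075*u+F[:2]+.055*u)/2)
L1,L2,R1,R2=[f(*q,.006)[:2] for q in [(240,100),(303,470),(375,85),(423,452)]]
for p,q in((L1,L2),(R1,R2)): print('edge yaw',np.degrees(np.arctan2(*(p-q)[::-1])))
n=np.array([-u[1],u[0]])
print('bar width',(L1-R1)@n,'mid offset vs S', ((L1+R1)/2-S[:2])@n,((L2+R2)/2-S[:2])@n,'end y',(L2-S[:2])@u+.075)
E
```

```text
S [0.5990712  0.19894982 0.02      ] F [0.62099489 0.07152402 0.0285    ] 0.1292980355342004
yaw 99.76219905051104 origin [0.61172864 0.12538172]
edge yaw 99.27151309494282
edge yaw 99.01686051631977
bar width 0.04694886779990064 mid offset vs S -0.0010133964746416972 0.00045444824429558716 end y -0.0754927802290762
```

Request:
{"name": "move_arm", "arguments": {"claw": [1,1,1,1,1,1,1,1,1,1,1,1,1,1,1,1,1], "travel": [[-0.015,-0.01,0],[-0.028,-0.024,0],[-0.028,-0.024,0],[-0.028,-0.024,0],[-0.028,-0.024,0],[-0.028,-0.024,0],[-0.028,-0.024,0],[-0.028,-0.024,0],[-0.028,-0.022,0],[-0.028,0,0],[-0.028,0,0],[-0.028,0,0],[-0.028,0,0],[-0.02,0,0],[-0.009,0,0],[0,0,0],[0,0,0]], "roll": [0,0,0,0,0,0,0,0,0,0,0,0,0,0,0,0,0]}}

```text
time_s: 30.8
tool_pos: [0.4, -0.2796, 0.3997]
eef_rot: [[-0.001, 1.0, -0.0], [1.0, 0.001, 0.0], [0.0, -0.0, -1.0]]
force: [0.9, 0.1, 0.8]
width: 1.005
gripper_force: 0.0
```

```bash
python3 - <<'E'
from h import *
s=env.observe();print(s['tool_pos'],s['width'])
i,im=snap('wrist')
import pickle;pickle.dump(i,open('w8.pkl','wb'));cv2.imwrite('pics/w8.png',im)
cv2.imwrite('pics/w8c.png',cv2.resize(im[50:290,180:460],(700,600),interpolation=cv2.INTER_CUBIC))
E
```

```text
[ 0.39997772 -0.27955903  0.39966332] 1.0045625494092822
```

View pics/w8c.png

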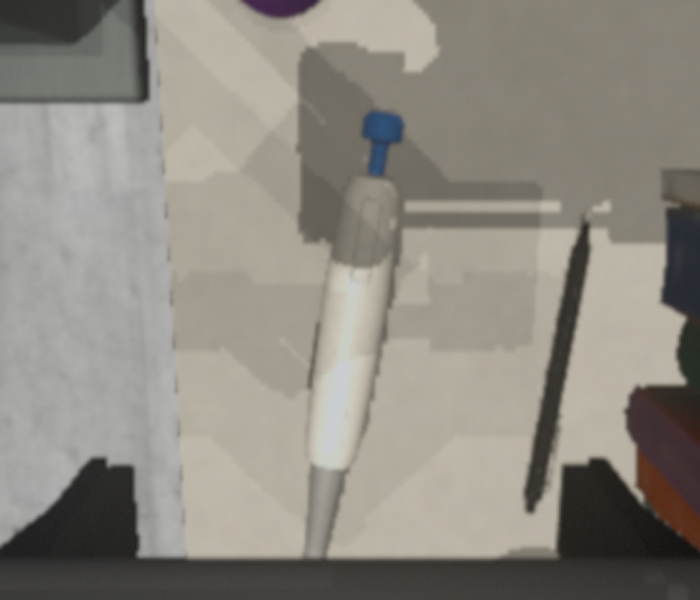

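Pipette: button (333,100), handle from (329,121) to (310,236) in full-picture pixels, shaft continuing to (306,271).

```bash
python3 - <<'E'
from h import *
import pickle
i=pickle.load(open('w8.pkl','rb'))
f=lambda x,y,z=.014:ray(i,(180+x/2.5-.3,50+y/2.5-.3),z)[:2]
b=f(384,125);t=f(373,180);e=f(327,467);s=f(316,553)
m1=(f(334,262)+f(397,262))/2;m2=(f(315,370)+f(377,370))/2
for n,p in zip('b t m1 m2 e s'.split(),(b,t,m1,m2,e,s)): print(n,p.round(4))
print('handle len',np.linalg.norm(t-e),'width',np.linalg.norm(f(334,262)-f(397,262)))
d=b-s;a=np.degrees(np.arctan2(d[1],d[0]));d/=np.linalg.norm(d)
print('yaw',a,[np.degrees(np.arctan2(*(p-q)[::-1])).round(1) for p,q in((b,e),(t,e),(t,s),(m1,m2))])
print('grip from t',t-d*.071,'from e',e+d*.054,'b',b-d*.1)
E
```

```text
b [ 0.414  -0.2045]
t [ 0.4097 -0.2265]
m1 [ 0.4067 -0.2609]
m2 [ 0.3984 -0.3089]
e [ 0.3897 -0.3552]
s [ 0.3842 -0.3989]
handle len 0.13021647976219788 width 0.02696605985996127
yaw 81.30379299932224 [np.float64(80.9), np.float64(81.2), np.float64(81.6), np.float64(80.2)]
grip from t [ 0.39892    -0.29671273] from e [ 0.39785963 -0.3018274 ] b [ 0.39885023 -0.30333373]
```

Request:
{"name": "move_arm", "arguments": {"claw": [0.75,0.75,0.75,0.75,0.75,0.75,0.75,0.75,0.75,0.75,0.75,0.75], "travel": [[-0.021,-0.0015,0],[0,0,0],[0,0,0.03],[0,0,0.035],[0,0,0.035],[0,0,0.035],[0,0,0.03],[0,0,0.02],[0,0,0.015],[0,0,0.013],[0,0,0],[0,0,0]], "roll": [0,8.8,0,0,0,0,0,0,0,0,0,0]}}

```text
time_s: 32.35
tool_pos: [0.3987, -0.3015, 0.1874]
eef_rot: [[0.153, 0.988, 0.001], [0.988, -0.153, -0.001], [-0.001, 0.001, -1.0]]
force: [-0.6, -0.1, -0.2]
width: 0.751
gripper_force: 0.0
```

Request:
{"name": "move_arm", "arguments": {"claw": [0.15,0.15,0.15,0.15,0.15,0.15,0.15,0.15], "travel": [[0,0,0],[0,0,0],[0,0,0],[0,0,0],[0,0,0],[0,0,0],[0,0,0],[0,0,0]], "roll": [0,0,0,0,0,0,0,0]}}

```text
time_s: 33.35
tool_pos: [0.3984, -0.3012, 0.1868]
eef_rot: [[0.153, 0.988, 0.0], [0.988, -0.153, -0.0], [-0.0, 0.0, -1.0]]
force: [0.1, 0.4, 2.1]
width: 0.284
gripper_force: 20.0
```

Request:
{"name": "move_arm", "arguments": {"claw": [0.15,0.15,0.15,0.15,0.15,0.15,0.15,0.15,0.15,0.15,0.15,0.15,0.15,0.15,0.15,0.15], "travel": [[0,0,-0.01],[0,0,-0.025],[0,0,-0.035],[0,0,-0.04],[0,0,-0.04],[0,0,-0.035],[0,0,-0.028],[0,0,0],[0,0,0],[0.02,0,0],[0.035,0,0],[0.04,0,0],[0.04,0,0],[0.04,0,0],[0.04,0,0],[0.04,0,0]], "roll": [0,0,0,0,0,0,0,-4.4,-4.4,0,0,0,0,0,0,0]}}

```text
time_s: 35.35
tool_pos: [0.3976, -0.0441, 0.3998]
eef_rot: [[0.002, 1.0, 0.0], [1.0, -0.002, 0.0], [0.0, 0.0, -1.0]]
force: [-0.4, -0.3, -0.1]
width: 0.29
gripper_force: 20.0
```

Request:
{"name": "move_arm", "arguments": {"claw": [0.15,0.15,0.15,0.15,0.15,0.15,0.15,0.15,0.15,0.15,0.15], "travel": [[0.03,0.02,0],[0.03,0.032,0],[0.03,0.032,0],[0.03,0.032,0],[0.03,0.032,0],[0.03,0.032,0],[0.018,0.029,0],[0,0,0],[0,0,0],[0,0,0],[0,0,0]], "roll": [0,0,0,0,0,0,0,-5,-4.5,0,0]}}

```text
time_s: 36.72
tool_pos: [0.6069, 0.1522, 0.3999]
eef_rot: [[-0.163, 0.987, -0.0], [0.987, 0.163, 0.0], [0.0, -0.0, -1.0]]
force: [0.5, 0.7, -0.5]
width: 0.286
gripper_force: 20.0
```

```bash
python3 - <<'E'
from h import *
s=env.observe();print(s['tool_pos'],s['width'],s['eef_rot'].round(3))
i,im=snap('wrist')
import pickle;pickle.dump(i,open('w9.pkl','wb'));cv2.imwrite('pics/w9.png',im)
E
```

```text
[0.6069398  0.15218052 0.39990996] 0.2856163501350181 [[-0.163  0.987 -0.   ]
 [ 0.987  0.163  0.   ]
 [ 0.    -0.    -1.   ]]
```

View pics/w9.png

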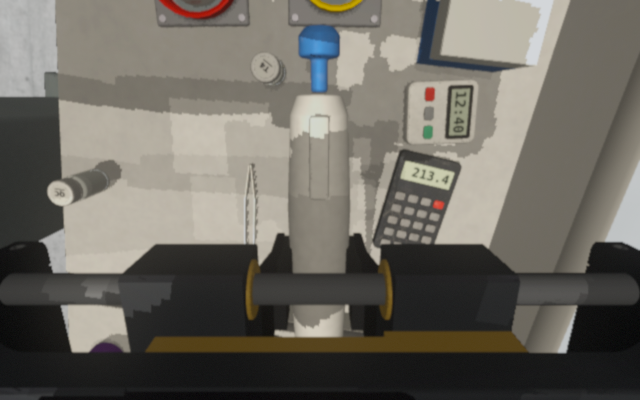

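Pipette is held straight along the tool: button (319,45), handle end (321,95); vials (266,68) and (62,190) still standing. The pipette hides the cradle.

```bash
python3 - <<'E'
from h import *
import pickle
i=pickle.load(open('w9.pkl','rb'));T=np.array([.6069,.1522]);u=np.array([-.164,.9865])
for z in (.217,.227,.237):
  for y in (.098,.127): print(z,y,proj(i,[*(T+u*(y-.0263)),z]).round(1))
E
```

```text
0.217 0.098 [320.1 107.5]
0.217 0.127 [320.1  38.6]
0.227 0.098 [320.1 108. ]
0.227 0.127 [320.1  34.4]
0.237 0.098 [320.2 108.5]
0.237 0.127 [320.2  29.6]
```

Request:
{"name": "move_arm", "arguments": {"claw": [0.15,0.15,0.15,0.15,0.15,0.15,0.15,0.15,0.15,0.15,0.15,0.15,0.15,0.15], "travel": [[-0.003,0,0.02],[0,0,0.03],[0,0,0.03],[0,0,0.03],[0,0,0.02],[0,0,0.016],[0,0,0.012],[0,0,0.01],[0,0,0.008],[0,0,0.006],[0,0,0.005],[0,0,0.003],[0,0,0],[0,0,0]], "roll": [0,0,0,0,0,0,0,0,0,0,0,0,0,0]}}

```text
time_s: 38.52
tool_pos: [0.6081, 0.1488, 0.21]
eef_rot: [[-0.165, 0.986, 0.0], [0.986, 0.165, 0.0], [-0.0, 0.0, -1.0]]
force: [0.2, 0.8, -0.4]
width: 0.288
gripper_force: 20.0
```

```bash
python3 - <<'E'
from h import *
s=env.observe();print(s['tool_pos'],s['width'],s['force'],s['ft_torque'])
i,im=snap('side');cv2.imwrite('pics/s10.png',cv2.resize(im[200:300,200:330],(780,600),interpolation=cv2.INTER_CUBIC))
E
```

```text
[0.60809027 0.14883062 0.21003352] 0.28795848710615873 [ 0.15807932  0.83856039 -0.42369952] [-0.05042428  0.01859131  0.03865986]
```

View pics/s10.png

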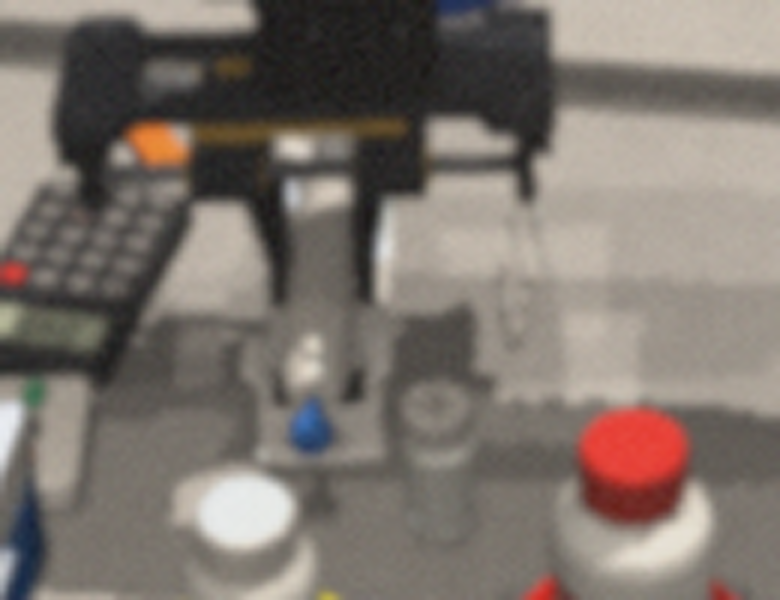

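Handle sits between the saddle's cheeks (310,370 in the crop), centred; the vial beside it (440,460) is upright. About 3 mm left to go.

Request:
{"name": "move_arm", "arguments": {"claw": [0.15,0.15,0.15,0.15,0.15], "travel": [[0,0,0.001],[0,0,0.001],[0,0,0.001],[0,0,0],[0,0,0]], "roll": [0,0,0,0,0]}}

```text
time_s: 39.2
tool_pos: [0.6079, 0.1488, 0.2068]
eef_rot: [[-0.165, 0.986, -0.0], [0.986, 0.165, -0.0], [-0.0, -0.0, -1.0]]
force: [-1.8, 0.1, -0.2]
width: 0.284
gripper_force: 20.0
```

Request:
{"name": "move_arm", "arguments": {"claw": [0.15,0.15,0.15], "travel": [[0,0,0.001],[0,0,0],[0,0,0]], "roll": [0,0,0]}}

```text
time_s: 39.58
tool_pos: [0.6081, 0.1488, 0.2063]
eef_rot: [[-0.165, 0.986, 0.0], [0.986, 0.165, -0.0], [-0.0, 0.0, -1.0]]
force: [-2.8, -1.1, 5.5]
width: 0.284
gripper_force: 20.0
```

Request:
{"name": "move_arm", "arguments": {"claw": [0.4,0.6,0.75,0.75,0.75,0.75,0.75,0.75,0.75,0.75,0.75,0.75,0.75,0.75,0.75,0.75,0.75], "travel": [[0,0,0],[0,0,0],[0,0,0],[0,0,-0.015],[0,0,-0.03],[0,0,-0.04],[0,0,-0.04],[0,0,-0.04],[0,0,-0.03],[-0.03,-0.02,0],[-0.03,-0.03,0],[-0.03,-0.03,0],[-0.03,-0.03,0],[0,-0.03,0],[0,-0.03,0],[0,0,0],[0,0,0]], "roll": [0,0,0,0,0,0,0,0,0,0,0,0,0,0,0,0,0]}}

```text
time_s: 41.7
tool_pos: [0.4605, 0.0024, 0.4018]
eef_rot: [[-0.165, 0.986, 0.002], [0.986, 0.165, -0.0], [-0.001, 0.002, -1.0]]
force: [0.4, -0.3, 0.6]
width: 0.75
gripper_force: 0.0
```

```bash
python3 - <<'E'
from h import *
s=env.observe();print(s['tool_pos'],s['width'],s['force'])
i,a=snap('side');j,b=snap('wrist')
print(circ(i,a,'blue',.129,(255,165,295,190)) if 0 else '')
cv2.imwrite('pics/end.png',np.hstack([cv2.resize(a[130:370,130:390],(400,369)),cv2.resize(b,(400,250))[:,:] if 0 else cv2.copyMakeBorder(cv2.resize(b[:280],(400,175)),0,194,0,0,0)]))
cv2.imwrite('pics/side_end.png',cv2.resize(a[150:350,180:380],(600,600),interpolation=cv2.INTER_CUBIC))
E
```

```text
[0.46047073 0.00244056 0.40183488] 0.7498084842278964 [ 0.43179133 -0.26436944  0.60643261]
```

View pics/side_end.png

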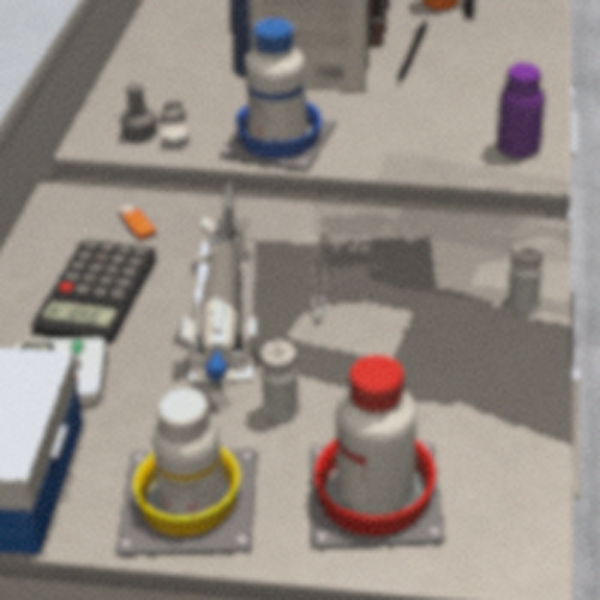

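All bottles stand in their own cups, the pipette lies in the cradle with its shaft in the fork, and both vials are upright. One numeric check of the cap positions before handing in:

```bash
python3 - <<'E'
from h import *
i=env.camera_info('side')
f=lambda x,y,z:ray(i,(180+x/3-.33,150+y/3-.33),z).round(4)
print('red',f(377,368,.119),'cup .4605 .3225');print('small',f(183,404,.096),'cup .590 .3443');print('blue',f(275,32,.129),'cup .610 -.1234')
u=np.array([-.165,.986]);o=np.array([.6118,.1254])
print('tip',f(229,188,.0335),o-.124*u,'button',f(216,365,.034),o+.124*u)
t,im=snap('top')
for n,c,z,r in [('blue','blue',.129,(330,155,355,185)),('red','red',.119,(200,205,226,228))]:
    try: print(n,circ(t,im,c,z,r))
    except Exception as e: print(n,e)
E
```

```text
red [0.4597 0.3196 0.119 ] cup .4605 .3225
small [0.5875 0.3446 0.096 ] cup .590 .3443
blue [ 0.6062 -0.1102  0.129 ] cup .610 -.1234
tip [0.63   0.0116 0.0335] [0.63226  0.003136] button [0.5918 0.2404 0.034 ] [0.59134  0.247664]
blue (array([ 612., -123.]), array([30.3, 31.9]), array([ 611.9, -123.1]), 33.6)
red (array([461.7, 317.9]), array([32.1, 34.7]), array([461.9, 319. ]), 36.7)
```

```bash
python3 -c "
from station import env
print(env.sign_off())"
```

```text
the job is handed in; nothing more can be done
None
```

The job is handed in: all three bottles stand released in the cups of their colour, the pipette lies in its cradle with its shaft in the fork, and both vials are still upright. By my camera checks everything is within tolerance, but the hand-in gave no verdict.

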